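Swing the spice mill upright against the marble ledge and stand it in its dish

TASK

Pick up the square wooden spice mill that lies on the counter and, still holding it, swing it upright in the fingers by pushing its foot against the front face of the raised marble ledge, until the held mill is pressed upright against the ledge. Then stand it on its foot, knob up, in the middle of the white ceramic dish, gently, and let go. Leave the dish and everything else on the counter where they are.

Things in the scene. Friction and masses are not known exactly. Their poses are not given: they have to be found in the camera images.
- mill: spice mill, 140 mm long, 0.26 kg: square wooden body 44 x 44 x 112 mm ending in a flat dark steel foot; round steel and brass knob (26 mm wide, 28 mm long) at the other end. Starts lying on a flat side, foot pointing roughly away from the robot. Origin: on its long axis, mid-length; x runs from foot to knob, y and z square to its sides. Balance point 13 mm from the origin towards the foot
- mill_foot (a point): centre of the mill's flat foot (44 x 44 mm), on its long axis, 70 mm from the mill's origin; x axis from foot to knob. Held in a grip of 20 to 60 N, the mill turns about the finger pads when its foot is pushed with a few N to about 10 N
- ledge_face (a point): middle of the vertical flat front face of the fixed marble ledge, a block 340 mm long (along y), 80 mm deep (along x), 60 mm high, on the black counter. The point is 30 mm over the counter, in the face, which looks roughly towards the robot; x points level into the marble, square to the face, y along it, z up
- dish: white ceramic dish, round, loose, 0.4 kg, outside 100 mm across at the bottom and 120 mm at the rim, 14 mm high, flat inner floor 6 mm over the counter and about 93 mm across. Origin: centre of its underside; z up
- dish_in (a point): centre of the dish's inner floor
- cup: bystander: green silicone snack cup, 68 mm across, 75 mm high; origin: centre of its underside
- jar: bystander: closed glass jar with a flap lid, 94 mm across, 125 mm high; origin: centre of its underside
- tong: bystander: steel tong with green tips lying flat, about 215 mm long, 75 mm wide, 16 mm high; origin: middle of its underside
- bowl: bystander: blue ceramic bowl, 110 mm across, 45 mm high; origin: centre of its underside
- canister: bystander: white ceramic canister with a wooden cap, 72 mm across, 110 mm high; origin: centre of its underside

How it is judged:
By the outcome, as a careful person would: the job done as asked, in the order asked, and still so for the second after the job is handed in, with the robot touching nothing.
It also fails if it takes over 66 s, if anything falls off the work surface, if the arm or the gripper's body presses on something with over 40 N, if the wrist force passes 120 N, or if a joint passes its speed limit or range.

ROBOT

A 6-joint arm with a two-finger parallel gripper is mounted at the origin on the work surface. World frame = base frame: x ahead of the robot, y to its left, z up, the work surface at z = 0. Lengths are in m, angles in rad, forces in N, time in s.
With the tool pointing down it reaches from about 0.275 to 0.825 m from the base axis. Payload 4.9 kg.
Tool frame: the origin (TCP) lies midway between the tips of the shut fingers; the grasp point (between the pads) lies 19 mm behind it (bot.grip_depth is the distance from the TCP to the grasp point, in m); y points along the fingers, x is the direction in which the jaws open and shut, and the axes are right-handed (so a half turn about y gives the same grasp; the last joint's range is limited). The gripper opens to 85 mm and grips with 20 to 120 N. Pads are 22 mm wide; open, the fingers measure 114 mm over their backs; the gripper's body (76 mm by 85 mm) begins 54 mm behind the grasp point. The pads swing forward as they close: fully open they stand 13 mm farther back than shut.
Start: joints at [-1.433, 0.326, -0.193, 1.052, 0, 1.437], TCP at [0.148, -0.53, 0.231] pointing down, gripper open.
Joint ranges: [-2.65, 2.65], [-0.97, 1.79], [-1.3, 1.35], [-1.93, 2.1], [-1.47, 1.37], [-3.14, 3.14]. Speed limits (rad/s): [2.57, 2.57, 3.14, 3.14, 3.14, 3.14].

INTERFACE

Orientations are given as a unit quaternion [w, x, y, z].
In Python, from cell import bot gives the robot as it stands. Calls block until the motion is done:
- bot.move_pose(position, orientation): joint-space move of the TCP to a pose.
- bot.move_linear(position, speed=0.15, rotation=None, until_force=None): straight line of the TCP; rotation=None keeps the orientation; speed is the mean speed in m/s. With until_force (N) it stops when the force on the tool has changed by that much, and returns True; else False.
- bot.goto_joints(angles): joint-space move.
- bot.set_gripper(opening, grasp_force=None): opening from 0.0 (shut) to 1.0 (fully open); grasp_force is the grip in N (None keeps the last); returns when the fingers have stopped.
- bot.wait(seconds).
- bot.solve_ik(position, orientation): joint angles nearest the present ones, or None.
- bot.camera(name): name is "scene" or "top" or "wrist"; returns the picture (384x512x3 uint8, red, green, blue); there is no depth.
- bot.calibration(name): a dict with "mtx" (3x3 intrinsics, pixels), "extrinsics" (4x4, takes a point from world to camera coordinates); the wrist camera has in their place "hand_eye" (4x4, takes a point from camera to tool coordinates, whose origin is the TCP and whose axes are the tool frame's). Camera axes: x right, y down, z forward; pixel columns grow to the right and rows downward; lengths in m; the calibration is good to about 2 mm. A picture is of the moment at which its call begins: read the wrist's pose just before it. calibration takes no time and is no camera call.
A pose or a line that the arm cannot do raises bot.PlanningError and nothing moves.
- bot.close_job(): hands the job in, once; it reports no verdict.
Trained networks look in the newest picture that a camera, given by its name, has taken for a name from the list of things; names that differ only in an ending like _2 or _b are one class to them, and where a whole thing is asked for, a point or a joint stands for the part that bears it (a point fixed in the world has none). Each returns a list of dicts, best first, with "confidence" (0 to 1); they miss things now and then, are a little off and sometimes report something else, mostly with a low value. They report only what shows in the picture. A call takes as long as a camera call.
- bot.search_frame(camera, thing): "bbox" ([left, top, width, height] in pixels, round what is visible of it).
Readings, each from a call of its own:
- bot.read_clock(): time.
- bot.read_joint_positions(): joint angles.
- bot.read_joint_vel(): joint speeds.
- bot.read_joint_efforts(): joint torques, N m.
- bot.read_position(): TCP position.
- bot.read_tool_rot(): TCP orientation.
- bot.read_ft_force(): force on the tool from outside, world axes, zero at the start.
- bot.read_moment(): the same for the moment, N m.
- bot.read_gripper_width(): opening from 0.0 (shut) to 1.0 (fully open).
Only numpy, scipy, OpenCV 4.12 (cv2) and the standard library are available. Lean on these libraries where they do the work, as an engineer would, in place of code of your own. Each camera call takes 0.05 s, during which the arm holds its last target.

## Working session

There is one attempt and no reset: what is moved stays moved. The work goes in short steps, each a Python script; the robot and the scene stay as the last script left them, time stands still between calls to the robot, and variables do not carry over. Pictures are saved under pics/ and viewed, and the job is handed in when it is done.

```bash
ls; mkdir -p pics
python3 - <<'E'
from cell import bot
import cv2
for c in ("scene","top","wrist"):
    im=bot.camera(c); cv2.imwrite(f"pics/a_{c}.png",im[:,:,::-1])
    for t in ("mill","dish","cup","jar","tong","bowl","canister","ledge_face","mill_foot"):
        if c=="wrist" : continue
        r=bot.search_frame(c,t); print(c,t,[(d["bbox"],round(d["confidence"],2)) for d in r[:2]])
    print(bot.calibration(c))
print(bot.read_clock(),bot.read_tool_rot())
E
```

```text
pics
scene mill [([306.6, 186.8, 18.5, 31.0], 0.57), ([184.3, 210.5, 112.2, 50.4], 0.21)]
scene dish [([176.5, 181.1, 34.1, 24.8], 0.88)]
scene cup [([237.5, 173.7, 21.3, 25.9], 0.76)]
scene jar [([108.2, 140.3, 30.4, 44.2], 0.88), ([306.0, 184.8, 18.6, 33.1], 0.19)]
scene tong [([367.8, 173.7, 26.7, 47.6], 0.59)]
scene bowl [([357.3, 221.0, 35.0, 30.2], 0.86)]
scene canister [([104.9, 189.6, 25.2, 23.4], 0.76)]
scene ledge_face [([185.9, 211.6, 108.5, 49.1], 0.7)]
scene mill_foot [([304.8, 183.6, 19.1, 37.6], 0.8)]
{'mtx': array([[459.06139806,   0.        , 244.84978496],
       [  0.        , 459.06139806, 196.7516286 ],
       [  0.        ,   0.        ,   1.        ]]), 'extrinsics': array([[-0.11749766,  0.99306968,  0.00263067,  0.08333319],
       [ 0.73997273,  0.08931788, -0.66668034, -0.37741287],
       [-0.662295  , -0.07638675, -0.74533912,  1.98339856],
       [ 0.        ,  0.        ,  0.        ,  1.        ]])}
top mill [([162.5, 181.2, 18.2, 41.3], 0.64)]
top dish [([286.6, 183.2, 37.7, 34.5], 0.96)]
top cup [([230.7, 194.9, 25.5, 22.0], 0.7)]
top jar [([369.7, 2
[... 600 characters left out ...]
23],
       [ 0.12515227, -0.01065563, -0.99208032,  1.43141416],
       [ 0.        ,  0.        ,  0.        ,  1.        ]])}
{'mtx': array([[289.01505184,   0.        , 256.69117653],
       [  0.        , 289.01505184, 194.56187079],
       [  0.        ,   0.        ,   1.        ]]), 'hand_eye': array([[ 9.99999290e-01, -6.61103538e-04, -9.91422678e-04,
        -9.89077872e-04],
       [ 7.76739125e-04, -2.69323261e-01,  9.63049520e-01,
        -1.43165504e-01],
       [-9.03688634e-04, -9.63049606e-01, -2.69322556e-01,
         6.83962609e-02],
       [ 0.00000000e+00,  0.00000000e+00,  0.00000000e+00,
         1.00000000e+00]])}
1.05 [-0.56312859  0.56313489 -0.42765486  0.42764075]
```

Run:
```python
import cv2
a=cv2.imread("pics/a_top.png");b=cv2.imread("pics/a_scene.png")
cv2.imwrite("pics/b_top.png",cv2.resize(a[110:270,80:420],None,fx=2.35,fy=2.35,interpolation=cv2.INTER_CUBIC))
cv2.imwrite("pics/b_scene.png",cv2.resize(b[130:270,90:410],None,fx=2.5,fy=2.5,interpolation=cv2.INTER_CUBIC))
```

```text
(no output)
```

View pics/b_top.png

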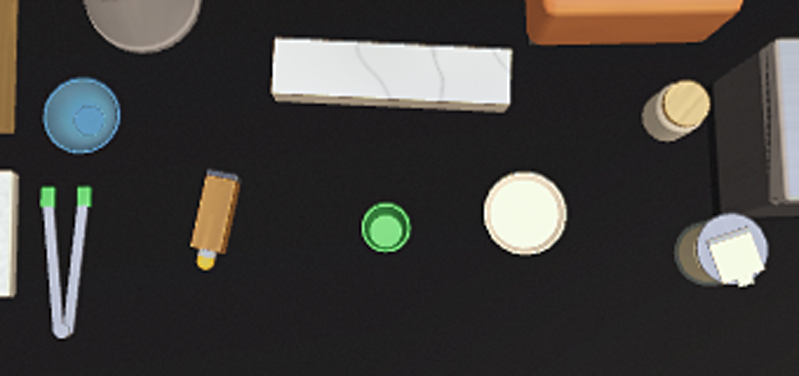

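View pics/b_scene.png

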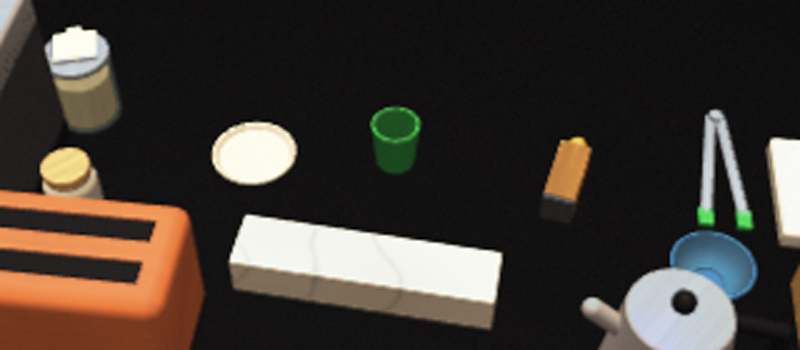

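View pics/a_wrist.png

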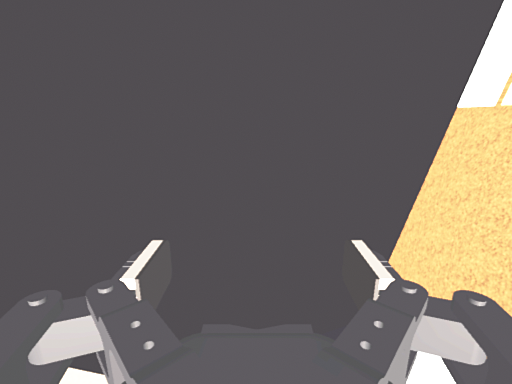

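```bash
cat > h.py <<'E'
from cell import bot
import numpy as np, cv2
from scipy.spatial.transform import Rotation as R
def q2R(q): return R.from_quat([q[1],q[2],q[3],q[0]]).as_matrix()
def R2q(M):
    q=R.from_matrix(M).as_quat(); return [q[3],q[0],q[1],q[2]]
def cam(name):
    c=bot.calibration(name); K=c["mtx"]
    if name=="wrist":
        T=np.eye(4);T[:3,:3]=q2R(bot.read_tool_rot());T[:3,3]=bot.read_position()
        E=np.linalg.inv(T@c["hand_eye"])
    else: E=c["extrinsics"]
    return K,E
def back(K,E,uv,z):
    W=np.linalg.inv(E); d=W[:3,:3]@np.linalg.inv(K)@np.array([uv[0],uv[1],1.]); o=W[:3,3]
    return o+d*(z-o[2])/d[2]
def proj(K,E,P):
    p=E[:3,:3]@np.asarray(P)+E[:3,3]; p=K@p; return p[:2]/p[2]
def tool(yaw,tilt,flip=False):
    """heading yaw: level dir f; tilt>0: tool leans so that it points forward (body toward robot).
    tool y = pointing dir, tool x = jaw axis (horizontal)"""
    f=np.array([np.cos(yaw),np.sin(yaw),0]);l=np.array([-f[1],f[0],0])
    y=np.sin(tilt)*f-np.cos(tilt)*np.array([0,0,1.])
    x=l if not flip else -l
    return np.column_stack([x,y,np.cross(x,y)])
E
python3 - <<'E'
from h import *
K,E=cam("top")
c=lambda u,v:(u/2.35+80,v/2.35+110)
for n,uv,z in [("millfootL",c(207,171),.044),("footR",c(239,177),.044),("knobtip",c(205,268),.02),("bodyL",c(191,244),.044),("bodyR",c(224,252),.044),
 ("dish",(305.4,200.4),.014),("cup",c(386,227),.07),("ledgeFL",c(273,96),.06),("ledgeFR",c(510,104),.06),("ledgeBL",c(275,38),.06),("LbotL",c(273,103),0),("LbotR",c(509,111),0)]:
    print(n,back(K,E,uv,z).round(3))
M=q2R(bot.read_tool_rot());print(M.round(3))
for yaw in (0,):
  for fl in (0,1):
    for t in (-40,-30,-20,0,30):
      print(fl,t,[bot.solve_ik([x,.0,.1],R2q(tool(0,np.radians(t),fl))) is not None for x in (.45,.5,.55,.6,.65,.7)])
E
```

```text
millfootL [0.582 0.239 0.044]
footR [0.572 0.194 0.044]
knobtip [0.445 0.246 0.02 ]
bodyL [0.478 0.262 0.044]
bodyR [0.466 0.215 0.044]
dish [ 0.516 -0.222  0.014]
cup [ 0.495 -0.014  0.07 ]
ledgeFL [0.685 0.143 0.06 ]
ledgeFR [ 0.667 -0.193  0.06 ]
ledgeBL [0.77 0.14 0.06]
LbotL [0.687 0.15  0.   ]
LbotR [ 0.669 -0.199  0.   ]
[[ 0.268 -0.     0.963]
 [-0.963  0.     0.268]
 [-0.    -1.    -0.   ]]
0 -40 [True, True, True, True, False, False]
0 -30 [True, True, True, True, True, False]
0 -20 [True, True, True, True, True, True]
0 0 [True, True, True, True, True, True]
0 30 [True, True, True, True, True, True]
1 -40 [True, True, True, True, False, False]
1 -30 [True, True, True, True, True, False]
1 -20 [True, True, True, True, True, True]
1 0 [True, True, True, True, True, True]
1 30 [True, True, True, True, True, True]
```

Run:
```python
from h import *
for fl in (0,1):
  for p,yaw,t in [([.5,.235,.25],-11.8,0),([.48,.235,.02],-11.8,25),([.58,.085,.12],-3,-15),([.63,.085,.1],-3,-15),([.63,.085,.1],-3,0),([.516,-.222,.1],-3,-15)]:
    print(fl,t,np.round(bot.solve_ik(p,R2q(tool(np.radians(yaw),np.radians(t),fl))),2))
```

```text
0 0 [ 0.31  0.32 -0.15  1.1   0.    0.51]
0 25 [ 0.47  0.43 -0.86 -0.07 -0.27  0.63]
0 -15 [0.01 0.68 0.07 1.21 0.02 0.06]
0 -15 [0.01 0.79 0.23 1.26 0.02 0.06]
0 0 [ 0.02  0.59 -0.13  0.85  0.    0.07]
0 -15 [-0.48  0.65 -0.05  1.11 -0.11 -0.41]
1 0 [ 0.31  0.32 -0.15  1.1   0.   -2.63]
1 25 [ 0.47  0.43 -0.86 -0.07 -0.27 -2.52]
1 -15 [ 0.01  0.68  0.07  1.21  0.02 -3.08]
1 -15 [ 0.01  0.79  0.23  1.26  0.02 -3.08]
1 0 [ 0.02  0.59 -0.13  0.85  0.   -3.07]
1 -15 [-0.48  0.65 -0.05  1.11 -0.11  2.73]
```

Run:
```python
from h import *
bot.move_pose([.46,.24,.24],R2q(tool(np.radians(-11.8),0)))
print(bot.read_position(),bot.read_clock())
K,E=cam("wrist"); np.savez("w1.npz",K=K,E=E)
im=bot.camera("wrist"); cv2.imwrite("pics/w1.png",im[:,:,::-1])
print(bot.search_frame("wrist","mill"))
```

```text
[0.46037393 0.23936402 0.23996301] 3.9667
[{'bbox': [244.2, 153.8, 35.5, 108.9], 'confidence': 0.88}]
```

View pics/w1.png

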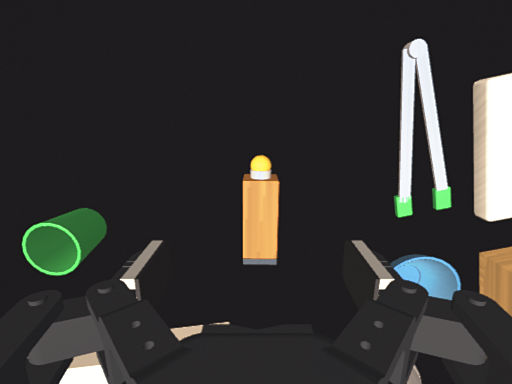

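Run:
```python
import cv2
a=cv2.imread("pics/w1.png")
cv2.imwrite("pics/w1z.png",cv2.resize(a[145:275,210:310],None,fx=4.5,fy=4.5,interpolation=cv2.INTER_CUBIC))
```

```text
(no output)
```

View pics/w1z.png

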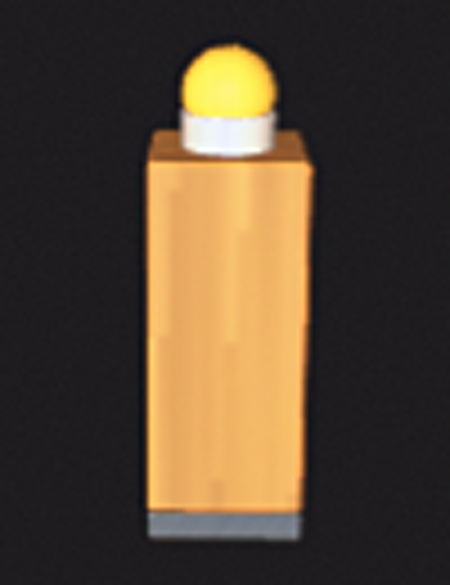

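Run:
```python
from h import *
d=np.load("w1.npz");K,E=d["K"],d["E"]
P=[back(K,E,(210+u/4.5,145+v/4.5),.044) for u,v in [(147,162),(303,164),(148,538),(300,538)]]
print(np.round(P,4))
a=(P[0]+P[1])/2;b=(P[2]+P[3])/2
v=b-a;print(np.linalg.norm(v),np.degrees(np.arctan2(v[1],v[0])),np.linalg.norm(P[0]-P[1]),np.linalg.norm(P[2]-P[3]),b)
K2,E2=cam("top");print([((proj(K2,E2,p)-[80,110])*2.35).round(0) for p in P])
```

```text
[[0.4662 0.222  0.044 ]
 [0.4753 0.2627 0.044 ]
 [0.5754 0.1978 0.044 ]
 [0.5845 0.2409 0.044 ]]
0.11160087145385388 -11.9033716201719 0.04169996551398338 0.04413188483531144 [0.57996857 0.21934108 0.044     ]
[array([219., 252.]), array([190., 246.]), array([236., 175.]), array([206., 169.])]
```

Run:
```python
from h import *
yaw=np.radians(-11.9);b=np.radians(15)
f=np.array([np.cos(yaw),np.sin(yaw),0])
foot=np.array([.580,.2193,0.022])
piv=foot-.098*f; piv[2]=.025
T=tool(yaw,b); tcp=piv+.023*T[:,1]
print(tcp)
bot.move_pose(tcp-.10*T[:,1],R2q(T))
bot.move_linear(tcp,speed=.12)
print(bot.read_ft_force())
bot.set_gripper(0.0,grasp_force=40)
print(bot.read_gripper_width(),bot.read_ft_force(),bot.read_position(),bot.read_clock())
for c in ("wrist","scene"):
    cv2.imwrite(f"pics/g_{c}.png",bot.camera(c)[:,:,::-1])
```

```text
[0.48993102 0.23828051 0.00278371]
[ 0.56704088 -0.13070224  0.58917242]
0.5156001924855904 [-1.97647518 -0.73445286  5.67850627] [0.4902055  0.23842328 0.00347956] 6.1833
```

View pics/g_wrist.png

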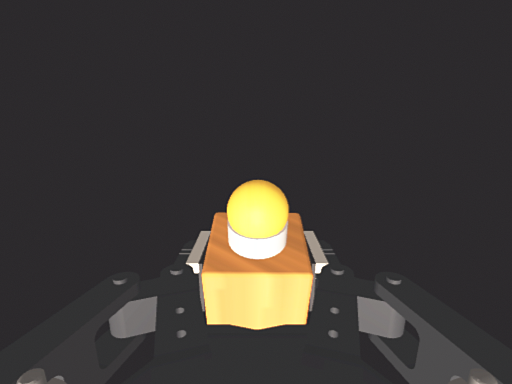

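```bash
cat >> h.py <<'E'
LY=np.radians(-3.06)
LF=np.array([np.cos(LY),np.sin(LY),0]);LL=np.array([-LF[1],LF[0],0])
L0=np.array([.683,.085,0])   # face point, nominal
def tcp_of(s,z,tilt):  # pivot at distance s in front of face, height z
    T=tool(LY,np.radians(tilt)); return L0-s*LF+[0,0,z]+.023*T[:,1], R2q(T)
E
python3 - <<'E'
from h import *
p=bot.read_position()
bot.move_linear(p+[0,0,.16],speed=.15)
print(bot.read_ft_force(),bot.read_gripper_width())
p,q=tcp_of(.125,.17,-20); bot.move_pose(p,q)
p,q=tcp_of(.125,.09,-20); bot.move_linear(p,speed=.12)
print(bot.read_position()-p,bot.read_ft_force(),bot.read_clock())
for c in ("wrist","scene","top"):
    cv2.imwrite(f"pics/p_{c}.png",bot.camera(c)[:,:,::-1])
a=cv2.imread("pics/p_scene.png");cv2.imwrite("pics/p_scenez.png",cv2.resize(a[100:260,180:380],None,fx=3.5,fy=3.5,interpolation=cv2.INTER_CUBIC))
E
```

```text
[ 0.42110325  0.18405857 -2.24385174] 0.5096737787352995
[0.00036437 0.00038542 0.00081956] [-0.49793621 -0.23129296 -1.72350781] 9.0917
```

View pics/p_scenez.png

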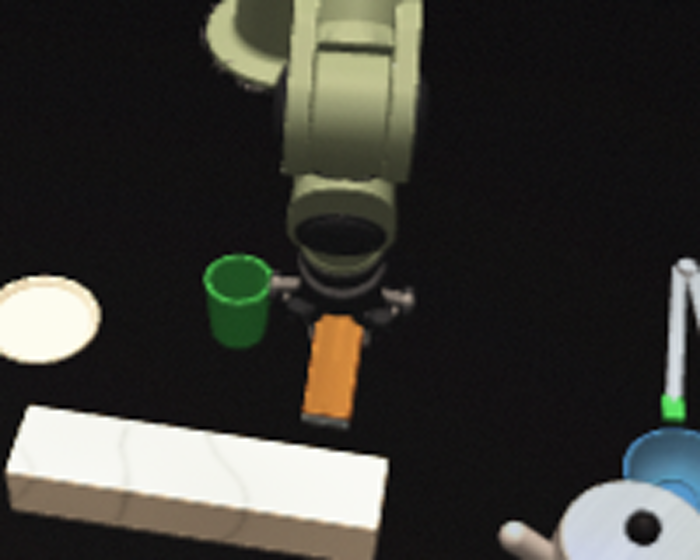

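View pics/p_wrist.png

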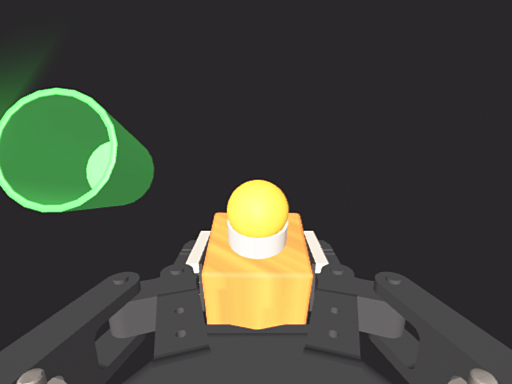

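View pics/p_top.png

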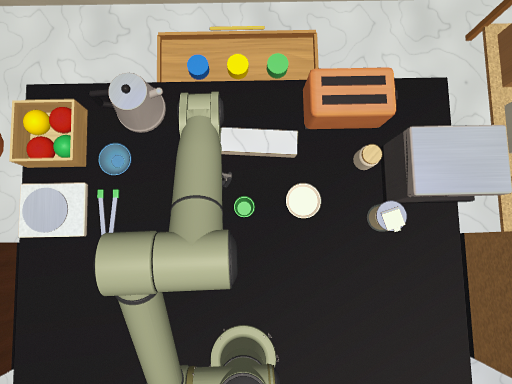

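Run:
```python
from h import *
p,q=tcp_of(.125,.09,-20)
r=bot.move_linear(p+.05*LF,speed=.03,until_force=3)
x=bot.read_position(); print(r,"advance",(x-p)@LF,"s est",.125-(x-p)@LF,bot.read_ft_force(),bot.read_clock())
```

```text
True advance 0.036855213423443854 s est 0.08814478657655614 [-0.47743587  0.30468163 -2.2967006 ] 10.4083
```

```bash
sed -i 's/L0=np.array(\[.683/L0=np.array([.6867/' h.py
python3 - <<'E'
from h import *
for th in range(40,91,5):
    t=np.radians(th)
    s=.098*np.cos(t)+.020*np.sin(t)
    zc=.050-.020*np.clip((th-55)/35,0,1)
    z=zc+.098*np.sin(t)-.020*np.cos(t)
    tilt=-20+10*(th-35)/55
    p,q=tcp_of(s,z,tilt)
    bot.move_linear(p,speed=.05,rotation=q)
    F=bot.read_ft_force();x=bot.read_position()
    print(th,F.round(1) if hasattr(F,'round') else F,((x-p)*1e3).round(1))
    if np.linalg.norm(F)>35: print("abort");break
print(bot.read_clock(),bot.read_gripper_width())
for c in ("wrist","scene"):
    cv2.imwrite(f"pics/s_{c}.png",bot.camera(c)[:,:,::-1])
a=cv2.imread("pics/s_scene.png");cv2.imwrite("pics/s_scenez.png",cv2.resize(a[130:260,220:350],None,fx=4.5,fy=4.5,interpolation=cv2.INTER_CUBIC))
E
```

```text
40 [-6.3 -0.7 -1.1] [-1.4 -0.   0.2]
45 [-5.  -0.3 -0. ] [-1.2 -0.1  0.3]
50 [-5.4 -0.3 -0.3] [-0.9 -0.1  0.3]
55 [-4.7 -0.3  0.2] [-0.6 -0.1  0.3]
60 [-8.6 -0.9  2.9] [-2.3  0.1  0.5]
65 [-8.4 -0.2  1.6] [-1.9  0.3  0.5]
70 [-5.9  0.3  1.7] [-1.3  0.4  0.4]
75 [-5.9  0.2  0.6] [-1.   0.4  0.3]
80 [-5.1  0.4  0.1] [-0.6  0.4  0.3]
85 [-5.1  0.5 -0.1] [-0.2  0.3  0.1]
90 [-4.5  0.2 -0.4] [ 0.   0.2 -0. ]
13.9167 0.510568178160158
```

View pics/s_scenez.png

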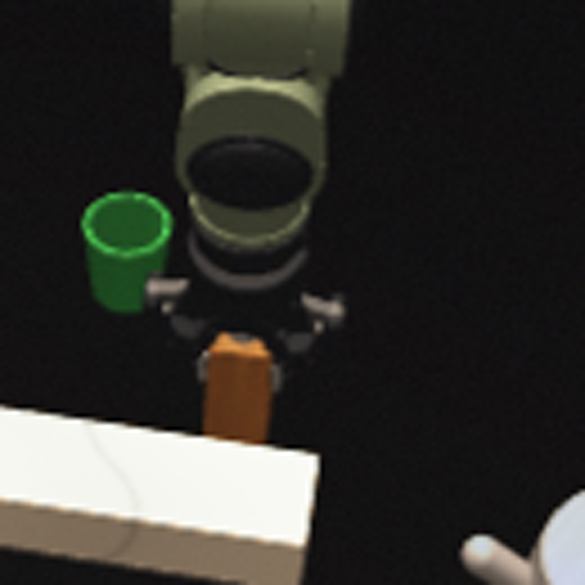

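View pics/s_wrist.png

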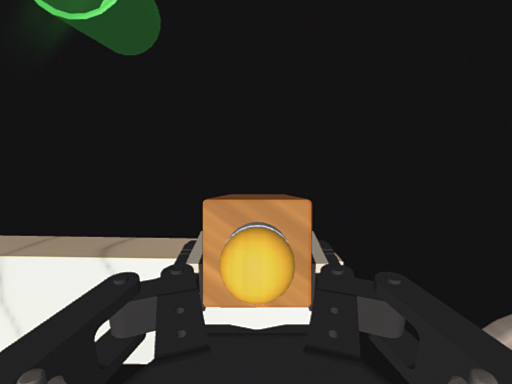

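```bash
cat > pnp.py <<'E'
from h import *
def look(tag):
    T=np.eye(4);T[:3,:3]=q2R(bot.read_tool_rot());T[:3,3]=bot.read_position()
    np.save(f"T_{tag}.npy",T)
    a=bot.camera("wrist")[:,:,::-1]; cv2.imwrite(f"pics/{tag}.png",a)
    cv2.imwrite(f"pics/{tag}z.png",cv2.resize(a[180:320,190:330],None,fx=4.2,fy=4.2,interpolation=cv2.INTER_CUBIC))
def fit(tag,uvz):
    T=np.load(f"T_{tag}.npy");c=bot.calibration("wrist")
    uv=np.array(uvz,float)/4.2+[190,180]
    # order: body top (knob end): far-l,far-r (image top), near ; then foot corners image-top l,r ; mill coords x foot->knob
    O=np.array([[.042,-.022,-.022],[.042,.022,-.022],[.042,.022,.022],[.042,-.022,.022],[-.07,-.022,-.022],[-.07,.022,-.022]])
    ok,rv,tv=cv2.solvePnP(O,uv,c["mtx"],None)
    pr,_=cv2.projectPoints(O,rv,tv,c["mtx"],None)
    Rm=cv2.Rodrigues(rv)[0]; W=T@c["hand_eye"]
    Rw=W[:3,:3]@Rm; o=W[:3,:3]@tv.ravel()+W[:3,3]
    print("res",np.abs(pr[:,0]-uv).max(),"\naxis",Rw[:,0].round(3),"lean f deg",np.degrees(np.arctan2(Rw[:,0]@LF,Rw[2,0])),"lat",np.degrees(np.arctan2(Rw[:,0]@LL,Rw[2,0])),"foot",(o-.07*Rw[:,0]).round(4),"knobdir dist",tv.ravel().round(4))
    return Rw,o
E
python3 - <<'E'
from pnp import *
p=bot.read_position();z=.128-.018
q,_=p,0
bot.move_linear(p-[0,0,.018],speed=.04); print(bot.read_ft_force())
r=bot.move_linear(p-[0,0,.018]+.012*LF,speed=.012,until_force=3)
x=bot.read_position();print(r,((x-p)*1e3).round(1),bot.read_ft_force(),bot.read_clock())
look("k1")
E
```

```text
[-3.00247601 -0.04960106 -3.98230382]
True [ -0.2  -0.2 -19.1] [-0.22400415  0.0544987  -2.05077094] 15.0
```

View pics/k1z.png

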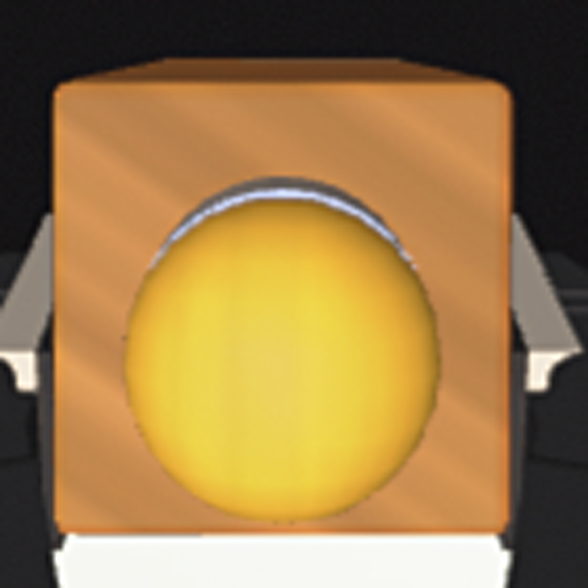

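Run:
```python
from pnp import *
fit("k1",[(54,84),(511,84),(510,533),(56,533),(166,60),(405,60)])
```

```text
res 0.7313462688455274 
axis [ 0.072  0.003 -0.997] lean f deg 175.8745760340102 lat 179.5833695630767 foot [0.5779 0.0908 0.4659] knobdir dist [-0.0005 -0.0232 -0.1597]
```

```bash
sed -i 's/    ok,rv,tv/    O=O*[1,-1,1]\n    ok,rv,tv/' pnp.py
python3 - <<'E'
from pnp import *
fit("k1",[(54,84),(511,84),(510,533),(56,533),(166,60),(405,60)])
E
```

```text
res 0.7313462697085811 
axis [-0.072 -0.003  0.997] lean f deg -4.125423968747902 lat -0.4166304364796326 foot [0.6638 0.0883 0.0125] knobdir dist [0.0005 0.0232 0.1597]
```

Run:
```python
from pnp import *
p=bot.read_position()
for i in range(1,9):
    bot.move_linear(p+i*.001*LF,speed=.02)
    F=bot.read_ft_force(); x=bot.read_position(); print(i,np.round(F,1),round(1e3*(x-p)@LF,1))
    if F[0]<-7.5: break
print(bot.read_clock())
look("k2")
```

```text
1 [ 0.1 -0.6 -2.6] 1.3
2 [-1.   0.2 -2.7] 1.7
3 [-4.5  0.3 -0.7] 2.1
4 [-5.8  1.2  0.7] 2.6
5 [-4.6  0.  -0.6] 3.5
6 [-5.1 -0.3  1.3] 4.6
7 [-6.1 -0.9  1. ] 5.5
8 [-6.  -0.   0.8] 6.6
17.1083
```

View pics/k2z.png

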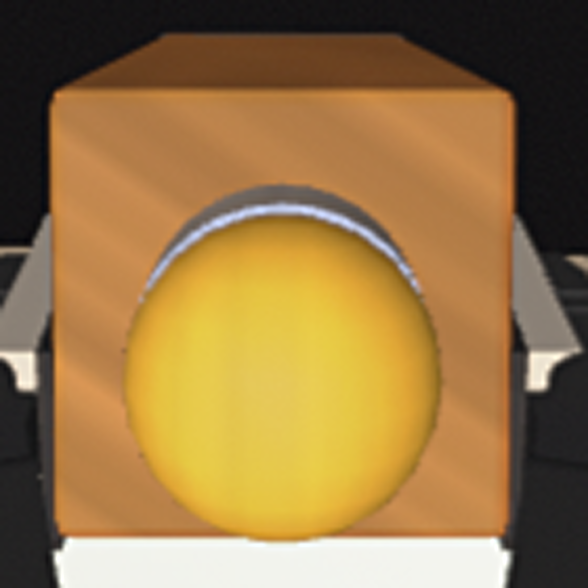

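Run:
```python
from pnp import *
fit("k2",[(52,92),(513,92),(511,536),(56,536),(164,35),(401,35)])
```

```text
res 0.7628174281801989 
axis [-0.016 -0.001  1.   ] lean f deg -0.8905583779340903 lat -0.10966703006506447 foot [0.6645 0.0878 0.012 ] knobdir dist [0.0004 0.0218 0.1593]
```

Run:
```python
from pnp import *
p=bot.read_position()
for i in range(1,8):
    bot.move_linear(p+i*.0005*LF,speed=.015)
    F=bot.read_ft_force(); x=bot.read_position(); print(i,np.round(F,1),round(1e3*(x-p)@LF,1))
    if F[0]<-8.5: break
bot.wait(.3);print(bot.read_ft_force(),bot.read_clock())
look("k3")
```

```text
1 [-5.6  1.  -0.6] -0.1
2 [-6.1  0.9  0. ] 0.2
3 [-7.1  0.7  0.9] 0.5
4 [-5.8  0.1  0.5] 1.0
5 [-7.6 -0.1  1.4] 1.3
6 [-8.1 -0.2  1.7] 1.3
7 [-9.4  1.2  2.7] 1.4
[-8.58890989  0.50452329  2.58176482] 19.2083
```

View pics/k3z.png

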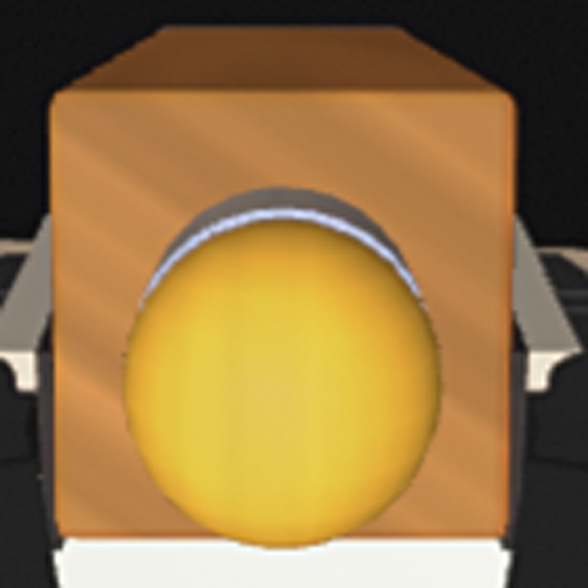

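Run:
```python
from pnp import *
Rw,o=fit("k3",[(51,94),(514,94),(511,538),(56,538),(163,27),(401,27)])
T=np.load("T_k3.npy"); foot=o-.07*Rw[:,0]
Tm=np.eye(4);Tm[:3,:3]=Rw;Tm[:3,3]=foot
rel=np.linalg.inv(T)@Tm; np.save("rel.npy",rel); print(rel.round(4))
# retreat & lift
p=bot.read_position()
bot.move_linear(p-.03*LF,speed=.1)
bot.move_linear(p-.03*LF+[0,0,.13],speed=.2)
T1=T.copy()
q=bot.read_tool_rot()
off=T[:3,:3]@rel[:3,3]
tgt=np.array([.516,-.222,.10])-off
print("off",off)
bot.move_pose(tgt,R2q(T[:3,:3]))
look("d1")
cv2.imwrite("pics/d1_top.png",bot.camera("top")[:,:,::-1]);print(bot.search_frame("top","dish")[:1])
a=bot.camera("scene")[:,:,::-1];cv2.imwrite("pics/d1_scene.png",cv2.resize(a[90:250,120:320],None,fx=3.8,fy=3.6,interpolation=cv2.INTER_CUBIC))
print(bot.search_frame("scene","dish")[:1],bot.read_ft_force(),bot.read_clock())
```

```text
res 0.7424383510036705 
axis [ 0.001 -0.001  1.   ] lean f deg 0.03710286341047829 lat -0.04953875096803648 foot [0.6643 0.0878 0.0124] knobdir dist [0.0003 0.0214 0.1589]
[[-1.700e-03 -1.000e+00  4.000e-04  1.500e-03]
 [-9.823e-01  1.600e-03 -1.871e-01  7.290e-02]
 [ 1.871e-01 -7.000e-04 -9.823e-01 -8.000e-03]
 [ 0.000e+00  0.000e+00  0.000e+00  1.000e+00]]
off [-0.00571048  0.0017696  -0.07312463]
[]
[{'bbox': [175.8, 177.6, 32.6, 26.3], 'confidence': 0.73}] [-0.43530242 -0.9254883  -3.22088886] 22.0417
```

View pics/d1.png

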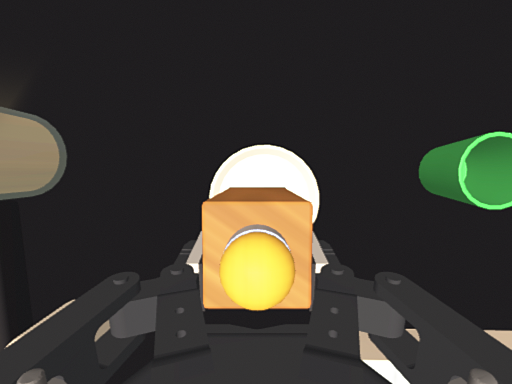

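View pics/d1_scene.png

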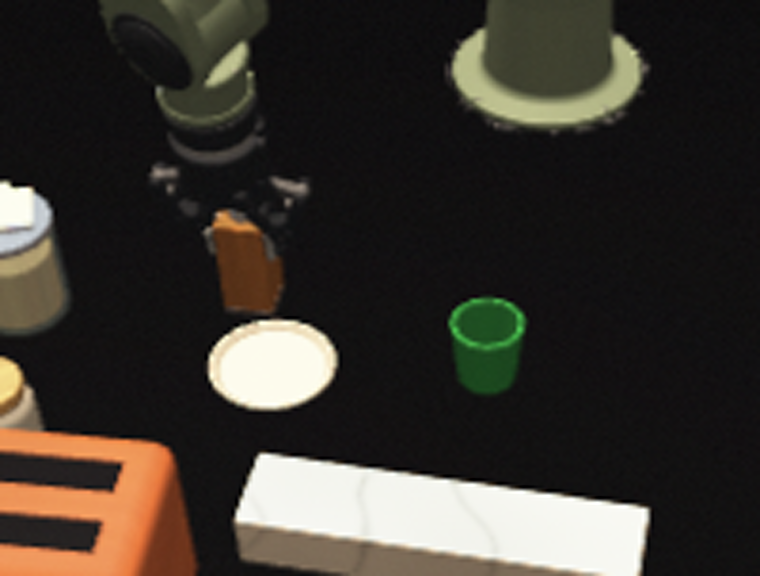

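Run:
```python
from pnp import *
from scipy.optimize import least_squares
ang=np.linspace(0,2*np.pi,72,endpoint=False)
def rim(c): return np.c_[c[0]+.06*np.cos(ang),c[1]+.06*np.sin(ang),np.full(72,.014)]
for n,img,roi in (("top","pics/a_top.png",(270,340,165,235)),("scene","pics/a_scene.png",(165,222,168,215))):
    K,E=cam(n); a=cv2.imread(img); u0,u1,v0,v1=roi
    m=np.zeros(a.shape[:2],np.uint8); m[v0:v1,u0:u1]=(a[v0:v1,u0:u1].min(2)>100)*255
    cs,_=cv2.findContours(m,cv2.RETR_EXTERNAL,cv2.CHAIN_APPROX_NONE);c=max(cs,key=cv2.contourArea)
    el=cv2.fitEllipse(c)
    def res(c):
        pr=np.array([proj(K,E,P) for P in rim(c)],np.float32)
        return np.array(cv2.fitEllipse(pr)[0])-el[0]
    s=least_squares(res,[.516,-.222]); 
    pr=cv2.fitEllipse(np.array([proj(K,E,P) for P in rim(s.x)],np.float32))
    print(n,el,pr,s.x.round(4))
# wrist arc
T=np.load("T_d1.npy");c=bot.calibration("wrist");K=c["mtx"];E=np.linalg.inv(T@c["hand_eye"])
a=cv2.imread("pics/d1.png")
for cc in ([.516,-.222],[.52,-.222]):
    for P in rim(cc): 
        x=proj(K,E,P); cv2.circle(a,(int(round(x[0])),int(round(x[1]))),0,(0,0,255) if cc[0]<.518 else (255,0,0),-1)
cv2.imwrite("pics/d1o.png",cv2.resize(a[130:330,190:340],None,fx=3,fy=3,interpolation=cv2.INTER_NEAREST))
```

```text
top ((302.9136047363281, 200.2410125732422), (34.097225189208984, 34.702796936035156), 145.1438751220703) ((305.3073425292969, 200.05560302734375), (34.857601165771484, 35.47590255737305), 130.5391845703125) [ 0.5176 -0.222 ]
scene ((191.17372131347656, 190.7894287109375), (24.025060653686523, 33.34318542480469), 82.47586822509766) ((189.6251678466797, 190.6041259765625), (24.47675895690918, 33.69330596923828), 83.08270263671875) [ 0.5182 -0.222 ]
```

View pics/d1o.png

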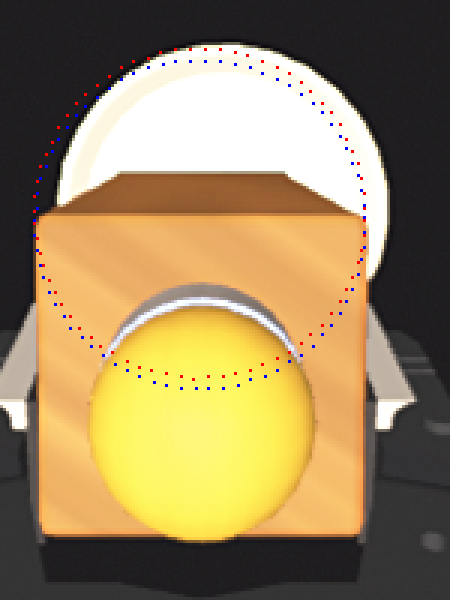

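Run:
```python
from pnp import *
from scipy.optimize import minimize, least_squares
ang=np.linspace(0,2*np.pi,72,endpoint=False)
def rim(c): return np.c_[c[0]+.06*np.cos(ang),c[1]+.06*np.sin(ang),np.full(72,.014)]
for n,img,roi in (("top","pics/a_top.png",(270,340,165,235)),("scene","pics/a_scene.png",(165,222,168,215))):
    K,E=cam(n); a=cv2.imread(img); u0,u1,v0,v1=roi
    m=np.zeros(a.shape[:2],np.uint8); m[v0:v1,u0:u1]=(a[v0:v1,u0:u1].min(2)>100)*255
    cs,_=cv2.findContours(m,cv2.RETR_EXTERNAL,cv2.CHAIN_APPROX_NONE);c=max(cs,key=cv2.contourArea)
    e=np.array(cv2.fitEllipse(c)[0])
    f=lambda c:np.sum((np.array([proj(K,E,P) for P in rim(c)]).mean(0)-e)**2)
    s=minimize(f,[.516,-.215],method="Nelder-Mead",options=dict(xatol=1e-5,fatol=1e-6)); print(n,s.x.round(4),s.fun)
T=np.load("T_d1.npy");c=bot.calibration("wrist");K=c["mtx"];E=np.linalg.inv(T@c["hand_eye"])
a=cv2.imread("pics/d1.png"); m=(a.min(2)>120).astype(np.uint8)
# arc points: upper boundary, cols 212..318
pts=[]
for u in range(212,318):
    col=np.where(m[130:186,u])[0]
    if len(col) and col[0]>0: pts.append(back(K,E,(u,130+col[0]-.5),.014)[:2])
pts=np.array(pts)
s=least_squares(lambda c:np.hypot(*(pts-c).T)-.06,[.516,-.22]);print("wrist",s.x,np.abs(s.fun).max(),len(pts))
```

```text
top [ 0.517  -0.2138] 3.4613689674227283e-07
scene [ 0.5191 -0.2162] 4.6732538804388524e-07
wrist [ 0.51486329 -0.21367129] 0.0005729285270010334 105
```

Run:
```python
from pnp import *
T=np.load("T_k3.npy");rel=np.load("rel.npy");off=T[:3,:3]@rel[:3,3]
q=R2q(T[:3,:3])
t=np.array([.516,-.214,.10])-off
bot.move_linear(t,speed=.08)
t[2]-=.08; bot.move_linear(t,speed=.1); bot.wait(.3)
print(bot.read_ft_force()); look("d2")
t2=t-[0,0,.025]
r=bot.move_linear(t2,speed=.012,until_force=3)
x=bot.read_position();print(r,"foot z",(x+off).round(4),bot.read_ft_force(),bot.read_clock())
look("d3")
```

```text
[-0.0647435   0.52611588 -1.97466636]
True foot z [ 0.5161 -0.214   0.0035] [0.63715704 0.47142309 4.4718157 ] 24.9083
```

View pics/d3.png

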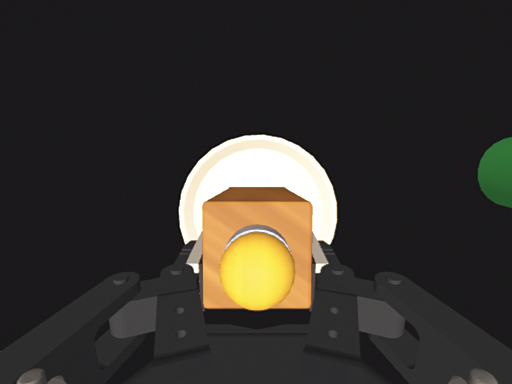

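Run:
```python
from pnp import *
from scipy.optimize import least_squares
T=np.load("T_d3.npy");c=bot.calibration("wrist");K=c["mtx"];E=np.linalg.inv(T@c["hand_eye"])
a=cv2.imread("pics/d3.png"); m=(a.min(2)>120).astype(np.uint8)
pts=[]
for u in range(184,334):
    col=np.where(m[120:210,u])[0]
    if len(col) and col[0]>0: pts.append(back(K,E,(u,120+col[0]-.5),.014)[:2])
pts=np.array(pts)
s=least_squares(lambda c:np.hypot(*(pts-c).T)-.06,[.516,-.22]);print("wrist",s.x,np.abs(s.fun).max(),len(pts))
rel=np.load("rel.npy");print("foot",(T@rel)[:3,3])
```

```text
wrist [ 0.51511022 -0.21376215] 0.0006292228537677011 150
foot [ 0.51606353 -0.21398757  0.00353765]
```

View pics/d3z.png

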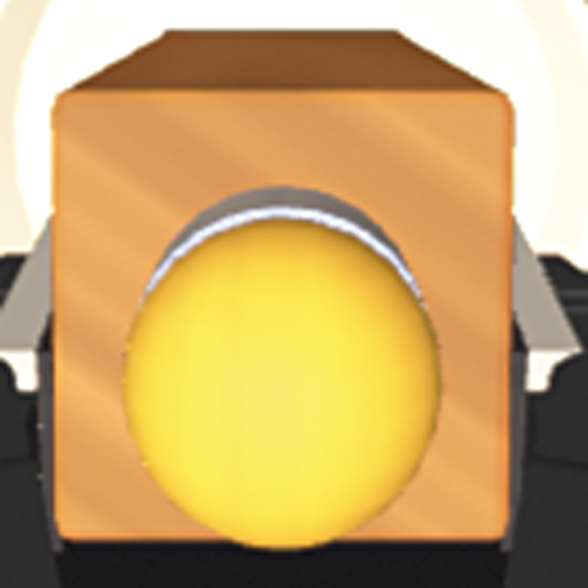

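Run:
```python
from pnp import *
bot.set_gripper(1.0)
T=np.load("T_d3.npy"); p=bot.read_position()
print(bot.read_gripper_width(),bot.read_ft_force())
bot.move_linear(p-.16*T[:3,1],speed=.12)
p=bot.read_position(); bot.move_linear(p+[-.20,0,.08],speed=.2)
bot.wait(.3); print(bot.read_clock())
K,E=cam("wrist");np.savez("w9.npz",K=K,E=E)
cv2.imwrite("pics/e_w.png",bot.camera("wrist")[:,:,::-1])
for c in ("top","scene"):
    a=bot.camera(c)[:,:,::-1];cv2.imwrite(f"pics/e_{c}.png",a)
    for t in ("mill","dish","cup","jar","tong","bowl","canister"):
        print(c,t,[(d["bbox"],round(d["confidence"],2)) for d in bot.search_frame(c,t)[:1]])
a=cv2.imread("pics/e_scene.png");cv2.imwrite("pics/e_scenez.png",cv2.resize(a[130:270,90:410],None,fx=2.5,fy=2.5,interpolation=cv2.INTER_CUBIC))
```

```text
0.9981663056996912 [-0.1508745   0.98608788 -0.01678545]
28.4583
top mill [([294.7, 191.3, 18.3, 15.3], 0.78)]
top dish [([286.5, 183.0, 34.9, 36.4], 0.69)]
top cup [([231.1, 195.3, 24.9, 22.1], 0.71)]
top jar [([287.0, 180.6, 34.7, 39.9], 0.33)]
top tong [([97.7, 189.5, 22.3, 63.4], 0.78)]
top bowl [([100.0, 145.7, 30.4, 26.4], 0.59)]
top canister [([349.6, 144.3, 31.8, 26.7], 0.74)]
scene mill [([181.4, 163.9, 15.7, 31.9], 0.86)]
scene dish [([176.5, 181.3, 28.7, 25.3], 0.79)]
scene cup [([238.3, 173.9, 20.8, 26.7], 0.86)]
scene jar [([108.6, 143.1, 28.0, 38.6], 0.98)]
scene tong [([371.3, 174.0, 18.7, 45.3], 0.79)]
scene bowl [([358.8, 221.8, 33.3, 30.7], 0.67)]
scene canister [([105.5, 188.5, 25.2, 23.1], 0.89)]
```

View pics/e_scenez.png

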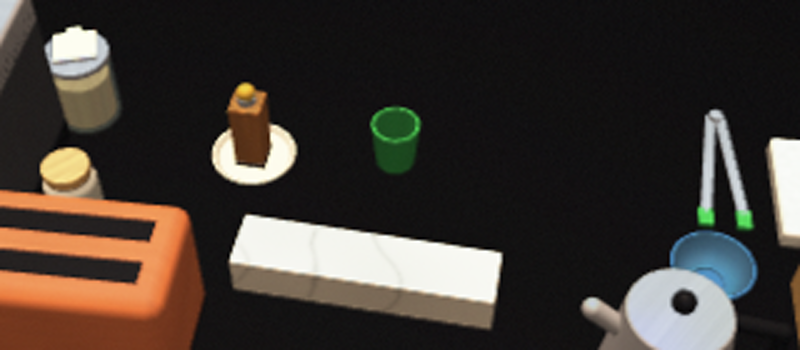

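View pics/e_top.png

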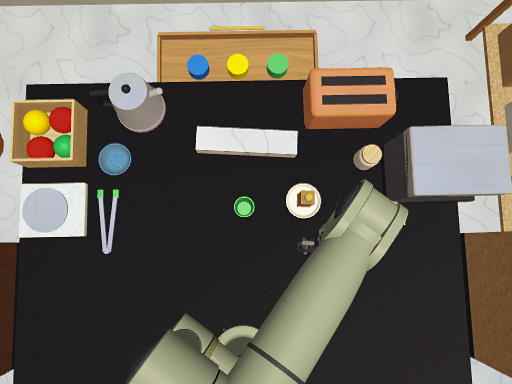

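The mill stands upright, knob up, in the middle of the dish (scene zoom around (252,135)). The dish and the bystanders are where they were, except that the arm hides the jar in the top view. The arm is clear, so I'm handing in.

Run:
```python
from cell import bot
print(bot.close_job(),bot.read_clock())
```

```text
the job is handed in; nothing more can be done
the job is handed in; nothing more can be done
```

The mill is standing on its foot, knob up, in the middle of the white dish, and the job was handed in at about 29 s on the robot's clock.

- **Swing:** I gripped the mill near its knob at 40 N, then pushed its foot along the ledge face. It was tilted about 35° foot-down at first contact. Readings at the end of each step stayed at about 10 N or less. At the final press (about 9 N, stalled) the wrist-camera fit showed it upright to about 0.1°.
- **Placing:** I lowered the mill slowly until it touched, at about 6 N. Before release, its foot was within about 1 mm of the dish centre. The estimated foot height came out at 3.5 mm against the true 6 mm, which is within calibration and contact error.
- **After release:** The last pictures show the mill upright in the dish, and the dish and bystanders matching their first pictures. In the top view the arm hid the jar (a low-confidence detection there landed on the dish), but the scene view shows the jar unmoved.
- **False stop:** One force-stopped press before the final one ended early, with the mill still leaning about 4°. I redid it in small steps.

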